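# Put the hole saws away in their storage cups

### The job

Put the four red hole saws away: stand each one upright, the way up it is now, down in the recess of the blue cup made for its size, the smallest saw in the smallest cup and so on up to the largest. Leave the two dark brown wooden cores where they are.

Things in the scene. Friction and masses are not known exactly. Their poses are not given: they have to be found in the camera images.
- saw_small_centre (a point): Centre (half-way up) of the smallest hole saw: a red upright cylinder, 28 mm in diameter and 56 mm high, with a steel band at its foot and on its top a steel nut 18 mm wide and 6 mm high (62 mm in all, so this point is 31 mm above its underside). z is its axis, up. Loose, standing on the bench, 70 g give or take 40 %.
- saw_medium_centre (a point): Centre (half-way up) of the second smallest hole saw: a red upright cylinder, 40 mm in diameter and 56 mm high, with a steel band at its foot and on its top a steel nut 18 mm wide and 6 mm high (62 mm in all, so this point is 31 mm above its underside). z is its axis, up. Loose, standing on the bench, 96 g give or take 40 %.
- saw_large_centre (a point): Centre (half-way up) of the second largest hole saw: a red upright cylinder, 52 mm in diameter and 56 mm high, with a steel band at its foot and on its top a steel nut 18 mm wide and 6 mm high (62 mm in all, so this point is 31 mm above its underside). z is its axis, up. Loose, standing on the bench, 123 g give or take 40 %.
- saw_giant_centre (a point): Centre (half-way up) of the largest hole saw: a red upright cylinder, 64 mm in diameter and 56 mm high, with a steel band at its foot and on its top a steel nut 18 mm wide and 6 mm high (62 mm in all, so this point is 31 mm above its underside). z is its axis, up. Loose, standing on the bench, 149 g give or take 40 %.
- cup_small: The smallest of four round blue storage cups, for the 28 mm hole saw: outer diameter 56 mm, 12 mm high, with a round recess 42 mm in diameter (dark rubber floor, wall 7 mm thick) whose floor is 4 mm above the bench. Fixed to the bench. Origin: centre of its underside, z up. A saw standing in it has its centre 35 mm above the origin; fingers that hold the saw at or above its middle stay clear of the wall.
- cup_medium: The second smallest of four round blue storage cups, for the 40 mm hole saw: outer diameter 68 mm, 12 mm high, with a round recess 54 mm in diameter (dark rubber floor, wall 7 mm thick) whose floor is 4 mm above the bench. Fixed to the bench. Origin: centre of its underside, z up. A saw standing in it has its centre 35 mm above the origin; fingers that hold the saw at or above its middle stay clear of the wall.
- cup_large: The second largest of four round blue storage cups, for the 52 mm hole saw: outer diameter 80 mm, 12 mm high, with a round recess 66 mm in diameter (dark rubber floor, wall 7 mm thick) whose floor is 4 mm above the bench. Fixed to the bench. Origin: centre of its underside, z up. A saw standing in it has its centre 35 mm above the origin; fingers that hold the saw at or above its middle stay clear of the wall.
- cup_giant: The largest of four round blue storage cups, for the 64 mm hole saw: outer diameter 92 mm, 12 mm high, with a round recess 78 mm in diameter (dark rubber floor, wall 7 mm thick) whose floor is 4 mm above the bench. Fixed to the bench. Origin: centre of its underside, z up. A saw standing in it has its centre 35 mm above the origin; fingers that hold the saw at or above its middle stay clear of the wall.
- core_small: Loose dark brown wooden core (waste disc), 34 mm in diameter, 30 mm high, with a small pale pilot hole mark in its top; stays where it is. Origin: centre of its underside.
- core_big: Loose dark brown wooden core (waste disc), 50 mm in diameter, 30 mm high, with a small pale pilot hole mark in its top; stays where it is. Origin: centre of its underside.
Things that resemble listed ones, but are neither listed nor needed, are in the scene too. What is shaped like the part that bears saw_giant_centre but purple is not meant. Leave any yellow look-alike of the part that bears saw_large_centre alone.

How it is judged:
By the outcome, as a careful person would: the job done as asked, in the order asked, and still so for the second after the job is handed in, with the robot touching nothing.
It also fails if it takes over 112 s, if anything falls off the work surface, if the arm or the gripper's body presses on something with over 40 N, if the wrist force passes 120 N, or if a joint passes its speed limit or range.

### The arm

A 7-joint arm with a two-finger parallel gripper is mounted at the origin on the work surface. World frame = base frame: x ahead of the robot, y to its left, z up, the work surface at z = 0. Lengths are in m, angles in degrees, forces in N, time in s.
With the tool pointing down it reaches from about 0.425 to 0.875 m from the base axis. Payload 8.4 kg.
Tool frame: the origin (TCP) lies between the finger pads; the fingertips stand 14 mm ahead of it and the grasp point (between the pads) lies 5 mm behind it; z points along the fingers, y is the line along which they close (so a half turn about z gives the same grasp; the last joint's range is limited). The gripper opens to 87 mm and grips with 3 to 60 N. Pads are 19 mm wide; open, the fingers measure 117 mm over their backs; the gripper's body (75 mm by 190 mm) begins 51 mm behind the grasp point.
Start: joints at [59.232, 19.091, 2.286, 83.961, -0.768, 76.965, -3.352], TCP at [0.276, -0.589, 0.237] pointing down, gripper open.
Joint ranges: [-147.57, 147.57], [-21.85, 119.76], [-74.77, 79.35], [14.55, 137.4], [-85.83, 265.84], [4.83, 119.75], [-152.11, 152.11]. Speed limits (degrees/s): [127.2, 127.2, 159.86, 159.86, 180, 180, 180].

### API

Orientations are given as a 3x3 rotation matrix whose columns are the frame's x, y, z axes.
In Python, from cell import sensors, vision, close_job gives the robot as it stands.
- The arm moves only by the shell command python3 -m handwheel 'ROWS' [OPENING] [FORCE]. ROWS is JSON, one flat list of numbers, 4 for each row, row after row: the shift along the tool's x, y, z in mm, then the turn about the tool's z in degrees. In form: [tx, ty, tz, roll, tx, ty, tz, roll, ...]. A call has 1 to 5 rows; each row is the pose to reach, as a shift and turn from the pose commanded when the call began, along the tool's axes at that moment; what a row does not reach only later rows make up. A row lasts 1/12 s, in which the tool goes at most 41.7 mm and 7.16 degrees, less where a joint would pass 70% of its speed; a pose out of reach is approached as far as the arm can. A call with a gripper value outside its range is refused whole. OPENING is the gripper's target within -1 to 1 (fully open at 1, half-way at 0, shut at -1), set as the call begins (- or left out, the last holds). The fingers move at their own pace and stop on an object; FORCE is the grip in N (left out, the last holds). Time passes only in rows, so rows that repeat a pose let the fingers close. It gives the time, the measured TCP pose, the force, the opening and the grip force at its end, in the units of the state.
- sensors.sense(): the state, without advancing time (a new reading comes with each control period).
- vision.snapshot(name): name is "side" or "top" or "wrist"; returns a dict with "color" (400x640x3 uint8, blue, green, red), "fovy" (degrees; the focal length in pixels is half the picture's height over the tangent of half this angle, whatever the lens; pixels are square), "cx", "cy" (the principal point, pixels), "dist" ([k1, k2, p1, p2, k3] as OpenCV has them; the pictures are not rectified), "R" (3x3) and "t" (3): a world point X has camera coordinates R X + t. Camera axes: x right, y down, z forward; pixel columns grow to the right and rows downward; lengths in m; the calibration is good to about 2 mm. A picture is of the moment at which its call begins. There is no depth.
- close_job(): hands the job in; it is judged then, once.
Trained networks look in the newest picture that a camera, given by its name, has taken for a name from the list of things; names that differ only in an ending like _2 or _b are one class to them, and where a whole thing is asked for, a point or a joint stands for the part that bears it (a point fixed in the world has none). Each returns a list of dicts, best first, with "p" (0 to 1); they miss things now and then, are a little off and sometimes report something else, mostly with a low value. They report only what shows in the picture. A call takes as long as a camera call. They do not tell look-alikes from the thing itself.
- vision.search_frame(camera, name): "point" ([row, column] in pixels, amid what is visible of it).
- vision.masks_of(camera, name): "pixels" (400x640 bool, what is visible of it) and "point" ([row, column] in pixels, amid what is visible of it).
- vision.mark_of(camera, name): "point" ([row, column] in pixels: a listed point, or the origin of a listed thing).
The state is a dict: "clock": time; "joints": joint angles; "joint_velocities": joint speeds; "joint_torque": joint torques, N m; "tool_pos": TCP position; "orientation": TCP orientation; "contact_force": force on the tool from outside, world axes, zero at the start; "moment": the same for the moment, N m; "finger_gap": finger opening in m; "grasp_force": force on a finger pad.
Only numpy, scipy, OpenCV 4.12 (cv2) and the standard library are available. Lean on these libraries where they do the work, as an engineer would, in place of code of your own. Each camera call takes 0.05 s, during which the arm holds its last target. There are 200 camera calls.

## Working session

There is one attempt and no reset: what is moved stays moved. The work goes in short steps, Python scripts to look and compute and a shell command to move; the robot and the scene stay as the last step left them, time stands still between calls to the robot, and variables do not carry over. Pictures are saved under pics/ and viewed, at most 14 in all, crops included, and the job is handed in when it is done.

```bash
mkdir -p pics; ls
cat > h.py <<'E'
import numpy as np, cv2
from cell import sensors, vision
def K(s):
    f=200/np.tan(np.radians(s["fovy"]/2)); return np.array([[f,0,s["cx"]],[0,f,s["cy"]],[0,0,1]])
def unproj(s,rc,z):
    p=cv2.undistortPoints(np.array([[[rc[1],rc[0]]]],float),K(s),np.array(s["dist"],float))[0,0]
    R=np.array(s["R"]);t=np.array(s["t"]); d=R.T@np.array([p[0],p[1],1]); c=-R.T@t
    return c+d*(z-c[2])/d[2]
def proj(s,X):
    R=np.array(s["R"],float); return cv2.projectPoints(np.array([X],float),cv2.Rodrigues(R)[0],np.array(s["t"],float),K(s),np.array(s["dist"],float))[0][0,0][::-1]
Z=dict(saw_small_centre=.031,saw_medium_centre=.031,saw_large_centre=.031,saw_giant_centre=.031,cup_small=0,cup_medium=0,cup_large=0,cup_giant=0,core_small=0,core_big=0)
E
cat > look.py <<'E'
from h import *
for c in ("top","side"):
    s=vision.snapshot(c); cv2.imwrite(f"pics/{c}0.png",s["color"])
    R=np.array(s["R"]);print(c,(-R.T@np.array(s["t"])).round(3))
    for n,z in Z.items():
        for d in vision.mark_of(c,n)[:3]:
            print(n,round(d["p"],2),np.round(d["point"]),unproj(s,d["point"],z).round(4)[:2])
st=sensors.sense();print({k:np.round(st[k],3).tolist() for k in("clock","tool_pos","orientation","finger_gap")})
E
python3 look.py
```

```text
pics
top [0.495 0.042 0.865]
saw_small_centre 0.46 [200. 328.] [0.582  0.0128]
saw_medium_centre 0.64 [259. 408.] [ 0.4591 -0.1617]
saw_large_centre 0.77 [195. 263.] [0.5899 0.1521]
saw_large_centre 0.56 [146. 257.] [0.6952 0.1693]
saw_giant_centre 0.72 [262. 193.] [0.4424 0.2948]
cup_small 0.67 [204. 467.] [ 0.5845 -0.3017]
cup_medium 0.61 [268. 263.] [0.4301 0.1519]
cup_medium 0.28 [189. 203.] [0.602  0.2913]
cup_large 0.73 [188. 404.] [ 0.6162 -0.1598]
cup_giant 0.78 [271. 330.] [0.4283 0.0033]
core_small 0.65 [262. 470.] [ 0.4554 -0.3068]
core_big 0.88 [188. 202.] [0.6058 0.2928]
side [0.117 0.833 0.583]
saw_small_centre 0.6 [187. 324.] [ 0.6023 -0.0195]
saw_small_centre 0.27 [219. 376.] [0.4119 0.059 ]
saw_medium_centre 0.55 [174. 394.] [ 0.4584 -0.1813]
saw_large_centre 0.97 [212. 254.] [0.6949 0.1787]
saw_large_centre 0.96 [221. 295.] [0.5813 0.1629]
saw_giant_centre 0.9 [302. 274.] [0.4696 0.4087]
saw_giant_centre 0.71 [271. 319.] [0.4402 0.2911]
saw_giant_centre 0.54 [245. 356.] [0.4111 0.1767]
cup_small 0.55 [161. 373.] [ 0.5736 -0.296 ]
cup_medium 0.95 [246. 356.] [0.4267 0.1445]
cup_large 0.87 [172. 341.] [ 0.6289 -0.1724]
cup_giant 0.74 [219. 378.] [0.4236 0.0145]
core_small 0.59 [169. 408.] [ 0.4504 -0.2915]
core_big 0.7 [262. 258.] [0.5926 0.3021]
{'clock': 1.1, 'tool_pos': [0.276, -0.589, 0.237], 'orientation': [[0.906, 0.424, -0.0], [0.424, -0.906, 0.0], [0.0, -0.0, -1.0]], 'finger_gap': 0.087}
```

View pics/top0.png

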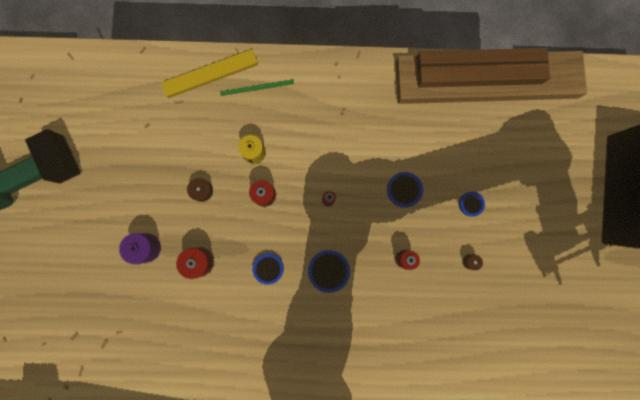

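View pics/side0.png

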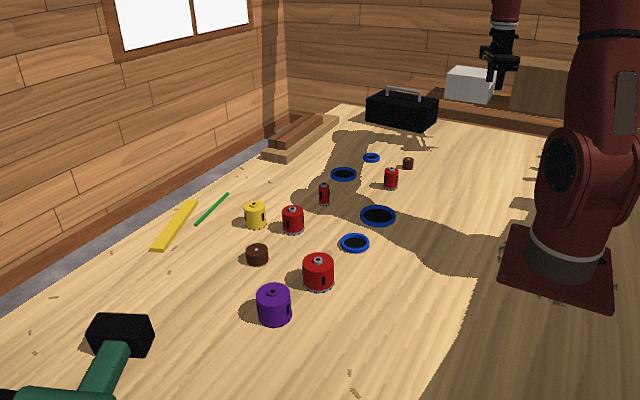

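The top view shows the red saws at (row, col) small (198,328), medium (260,409), large (191,262) and giant (263,193). The cups are small (204,472), medium (268,268), large (190,405) and giant (271,329), with cores at (189,200) and (262,473). The purple saw is at (248,137) and the yellow one at (147,251), and the arm is clear of them all. Next I'll refine these from colour blobs.

```bash
cat > ref.py <<'E'
from h import *
from scipy.optimize import least_squares
s=vision.snapshot("top"); hsv=cv2.cvtColor(s["color"],cv2.COLOR_BGR2HSV)
H,S,V=[hsv[...,i].astype(int) for i in range(3)]
blue=((H>105)&(H<125)&(S>130)).astype(np.uint8); red=(((H<5)|(H>174))&(S>150)&(V>40)).astype(np.uint8)
a=np.linspace(0,2*np.pi,120); 
def hull(x,y,r,z0,z1): 
    P=np.array([proj(s,(x+r*np.cos(t),y+r*np.sin(t),z)) for t in a[::4] for z in(z0,z1)])
    m=np.zeros((1600,2560),np.uint8); cv2.fillConvexPoly(m,cv2.convexHull((P[:,::-1]*4+1.5).astype(np.int32)),1)
    mm=cv2.moments(m,True); return np.array([mm["m01"]/mm["m00"]/4-.375,mm["m10"]/mm["m00"]/4-.375]),mm["m00"]/16
def fit(mask,pt,x,y,r,z0,z1):
    w=np.zeros_like(mask); w[int(pt[0])-30:int(pt[0])+30,int(pt[1])-30:int(pt[1])+30]=1
    n,l,st,c=cv2.connectedComponentsWithStats(mask*w)
    i=max(range(1,n),key=lambda k:st[k,4]); p=np.argwhere(l==i)
    m=np.zeros(mask.shape,np.uint8); cv2.fillConvexPoly(m,cv2.convexHull(p[:,::-1].astype(np.int32)),1)
    mm=cv2.moments(m,True); tgt=np.array([mm["m01"],mm["m10"]])/mm["m00"]
    q=np.array([x,y])
    for _ in range(6):
        c,A=hull(*q,r,z0,z1); d=unproj(s,tgt,z1)[:2]-unproj(s,c,z1)[:2]; q=q+d
    return q,mm["m00"],A
for n,pt,r in(("small",(198,328),14),("medium",(260,409),20),("large",(191,262),26),("giant",(263,193),32)):
    q=unproj(s,pt,.05)[:2]; v,A,B=fit(red,pt,*q,r/1000,.008,.056); 
    g=((S<90)&(V>60)); yy,xx=np.mgrid[:400,:640]; e=proj(s,(*v,.062)); g&=np.hypot(yy-e[0],xx-e[1])<6
    k=np.argwhere(g); print("saw",n,v.round(4),A,B.round(),"nut",len(k),unproj(s,k.mean(0),.062)[:2].round(4) if len(k) else "")
for n,pt,r in(("small",(204,472),28),("medium",(268,268),34),("large",(190,405),40),("giant",(271,329),46)):
    q=unproj(s,pt,.01)[:2]; v,A,B=fit(blue,pt,*q,r/1000,0,.012); print("cup",n,v.round(4),A,B.round())
print("purple",unproj(s,(248,137),.05)[:2].round(3),"core",unproj(s,(189,200),.03)[:2].round(3),unproj(s,(262,473),.03)[:2].round(3))
E
python3 ref.py
```

```text
Traceback (most recent call last):
  File "ref.py", line 24, in <module>
    k=np.argwhere(g); print("saw",n,v.round(4),A,B.round(),"nut",len(k),unproj(s,k.mean(0),.062)[:2].round(4) if len(k) else "")
                                                 ^^^^^^^
AttributeError: 'float' object has no attribute 'round'
```

```bash
python3 -m handwheel '[0,0,0,7,0,0,0,14,0,0,0,21,0,0,0,25,0,0,0,25]' 1 20
```

```text
clock: 1.57
tool_pos: [0.2756, -0.5887, 0.2365]
orientation: [[1.0, -0.002, -0.0], [-0.002, -1.0, -0.0], [-0.0, 0.0, -1.0]]
contact_force: [0.2, 0.1, -0.5]
finger_gap: 0.087
grasp_force: 0.0
```

```bash
sed -i 's/B.round()/round(B)/' ref.py; python3 ref.py
```

```text
saw small [0.5763 0.0145] 3.0 166 nut 15 [0.5815 0.0126]
saw medium [ 0.4581 -0.1625] 239.0 392 nut 51 [ 0.459  -0.1583]
saw large [0.5935 0.1561] 400.0 560 nut 53 [0.5933 0.1541]
saw giant [0.4407 0.2954] 698.0 954 nut 52 [0.442  0.2914]
cup small [ 0.5828 -0.3094] 432.0 552
cup medium [0.4313 0.1396] 713.0 801
cup large [ 0.5996 -0.1265] 28.0 1053
cup giant [ 0.4538 -0.0212] 78.0 1431
purple [0.47  0.407] core [0.599 0.289] [ 0.456 -0.3  ]
```

```bash
sed -i 's/^blue=.*/B,G,Rr=[s["color"][...,i].astype(int) for i in range(3)]; blue=((B>1.6*Rr)\&(B>1.25*G)\&(B>25)).astype(np.uint8); red=((Rr>2.2*G)\&(Rr>2*B)\&(Rr>25)).astype(np.uint8)/; s/,.008,.056)/,.002,.056)/' ref.py
cat >> ref.py <<'E'
cv2.imwrite("pics/m.png",np.hstack([blue,red])[100:330,:]*255)
for n in Z:
    for d in vision.masks_of("top",n)[:2]:
        m=d["pixels"].astype(np.uint8); p=np.argwhere(m)
        if "cup" in n: v,A,B=fit(m,d["point"],*unproj(s,d["point"],.01)[:2],{"s":28,"m":34,"l":40,"g":46}[n[4]]/1000,0,.012)
        elif "saw" in n: v,A,B=fit(m,d["point"],*unproj(s,d["point"],.05)[:2],{"s":14,"m":20,"l":26,"g":32}[n[4]]/1000,0,.056)
        else: continue
        print("net",n,round(d["p"],2),v.round(4),A,round(B))
E
python3 ref.py
```

```text
saw small [0.5799 0.0182] 19.0 170 nut 15 [0.5831 0.0144]
saw medium [ 0.4579 -0.1625] 284.0 405 nut 51 [ 0.459  -0.1583]
saw large [0.5939 0.1552] 479.0 568 nut 53 [0.5932 0.1542]
saw giant [0.4408 0.2951] 783.0 978 nut 53 [0.4422 0.2913]
cup small [ 0.5838 -0.3091] 467.0 554
cup medium [0.4311 0.1397] 742.0 803
cup large [ 0.6121 -0.159 ] 936.0 1054
cup giant [0.4289 0.0068] 1341.0 1444
purple [0.47  0.407] core [0.599 0.289] [ 0.456 -0.3  ]
net saw_small_centre 0.57 [0.5843 0.0124] 186.0 174
net saw_medium_centre 0.74 [ 0.4593 -0.1579] 446.0 405
net saw_medium_centre 0.16 [0.4327 0.1361] 780.0 358
net saw_large_centre 0.71 [0.592  0.1542] 566.0 572
net saw_large_centre 0.56 [0.6879 0.1809] 631.0 615
net saw_giant_centre 0.95 [0.469  0.4097] 1096.0 1081
net saw_giant_centre 0.94 [0.4413 0.2915] 935.0 976
net cup_small 0.62 [ 0.5834 -0.3092] 511.0 554
net cup_medium 0.9 [0.4309 0.1397] 747.0 803
net cup_large 0.86 [ 0.6122 -0.1595] 978.0 1056
net cup_large 0.54 [ 0.5828 -0.3081] 504.0 1089
net cup_giant 0.57 [0.4287 0.007 ] 1404.0 1442
```

```bash
for i in 1; do :; done
python3 -m handwheel '[10,-20,0,0,27,-52,0,0,43,-85,0,0,60,-118,0,0,77,-150,0,0]' 1 20 >/dev/null
python3 -m handwheel '[16,-30,0,0,31,-60,0,0,46,-90,0,0,62,-120,0,0,77,-150,0,0]' >/dev/null
python3 -m handwheel '[16,-30,0,0,31,-60,0,0,46,-90,0,0,62,-120,0,0,77,-150,0,0]' >/dev/null
python3 -m handwheel '[16,-30,0,0,31,-60,0,0,46,-90,0,0,62,-120,0,0,77,-152,0,0]' > /dev/null
python3 -m handwheel '[0,0,0,0,0,0,0,0,0,0,0,0]'
cat > w.py <<'E'
import sys
from h import *
s=vision.snapshot("wrist"); cv2.imwrite(f"pics/{sys.argv[1]}.png",s["color"])
for n in sys.argv[2:]:
    for d in vision.mark_of("wrist",n)[:2]: print(n,round(d["p"],2),np.round(d["point"]),unproj(s,d["point"],Z[n])[:2].round(4))
    for d in vision.masks_of("wrist",n)[:2]:
        p=np.argwhere(d["pixels"]); print(" mask",round(d["p"],2),p.min(0),p.max(0))
E
python3 w.py w1 saw_small_centre
```

```text
clock: 4.08
tool_pos: [0.5825, 0.0133, 0.2364]
orientation: [[1.0, 0.002, -0.0], [0.002, -1.0, -0.0], [-0.0, 0.0, -1.0]]
contact_force: [-1.0, 0.3, -0.3]
finger_gap: 0.0869
grasp_force: 0.0
saw_small_centre 0.65 [176. 318.] [0.5842 0.0141]
saw_small_centre 0.61 [275. 454.] [ 0.4582 -0.1582]
 mask 0.8 [159 306] [192 332]
```

View pics/w1.png

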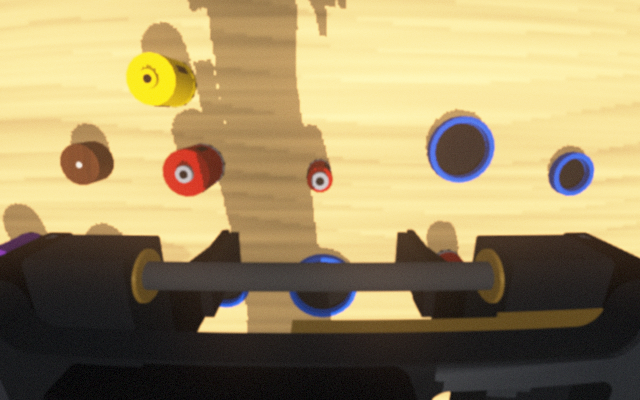

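The wrist view shows the small saw at (176,318) between the open fingers, and it agrees with the top-camera fix to about 1 mm. Descending to grip it.

```bash
python3 -m handwheel '[2,0,30,0,2,0,60,0,2,0,90,0,2,0,115,0,2,0,135,0]' >/dev/null
python3 -m handwheel '[0,0,18,0,0,0,34,0,0,0,48,0,0,0,58,0,0,0,63,0]'
python3 -m handwheel '[0,0,0,0,0,0,0,0,0,0,0,0,0,0,0,0,0,0,0,0]' -1 25 >/dev/null
python3 -m handwheel '[0,0,0,0,0,0,0,0,0,0,0,0,0,0,0,0,0,0,0,0]'
python3 -m handwheel '[0,0,-8,0,0,0,-25,0,0,0,-50,0,0,0,-80,0,0,0,-105,0]'
python3 -m handwheel '[0,0,0,0,0,0,0,0]'
```

```text
clock: 5.07
tool_pos: [0.5839, 0.0127, 0.0373]
orientation: [[1.0, 0.0, -0.002], [0.0, -1.0, -0.0], [-0.002, 0.0, -1.0]]
contact_force: [0.8, -1.3, 0.3]
finger_gap: 0.087
grasp_force: 0.0
clock: 5.9
tool_pos: [0.5847, 0.0137, 0.0386]
orientation: [[1.0, 0.001, 0.0], [0.001, -1.0, -0.0], [0.0, 0.0, -1.0]]
contact_force: [0.4, -0.6, -0.4]
finger_gap: 0.0283
grasp_force: 0.3
clock: 6.32
tool_pos: [0.5847, 0.014, 0.1457]
orientation: [[1.0, 0.002, 0.0], [0.002, -1.0, 0.0], [0.0, -0.0, -1.0]]
contact_force: [0.6, 0.4, -0.9]
finger_gap: 0.0269
grasp_force: 25.0
clock: 6.48
tool_pos: [0.5857, 0.0139, 0.1457]
orientation: [[1.0, 0.001, 0.003], [0.001, -1.0, -0.0], [0.003, 0.0, -1.0]]
contact_force: [0.5, -0.5, -2.0]
finger_gap: 0.0274
grasp_force: 25.0
```

```bash
python3 -m handwheel '[0,12,0,0,0,37,0,0,0,68,0,0,0,102,0,0,0,136,0,0]' >/dev/null
python3 -m handwheel '[0,34,0,0,0,66,0,0,-1,96,0,0,-1,120,0,0,-1,140,0,0]' >/dev/null
python3 -m handwheel '[0,18,0,0,0,32,0,0,0,42,0,0,0,47,0,0,0,47,0,0]' >/dev/null
python3 -m handwheel '[0,0,0,0,0,0,0,0]'
python3 w.py w2 cup_small; python3 -c "
from h import *
for c in ('top','side'):
  s=vision.snapshot(c);cv2.imwrite(f'pics/{c}2.png',s['color'])
  for n in('saw_small_centre','cup_small'):
    for d in vision.mark_of(c,n)[:2]: print(c,n,round(d['p'],2),d['point'],unproj(s,d['point'],.139 if 'saw' in n else 0)[:2].round(4))"
```

```text
clock: 7.9
tool_pos: [0.5845, -0.3077, 0.1435]
orientation: [[1.0, 0.003, 0.0], [0.003, -1.0, 0.001], [0.0, -0.001, -1.0]]
contact_force: [-0.1, -0.4, -1.0]
finger_gap: 0.0272
grasp_force: 25.0
cup_small 0.61 [192. 318.] [ 0.5833 -0.3065]
 mask 0.66 [163 289] [215 348]
side saw_small_centre 0.55 [115.2, 374.1] [ 0.5953 -0.3419]
side cup_small 0.6 [160.7, 371.5] [ 0.577  -0.2941]
```

View pics/w2.png

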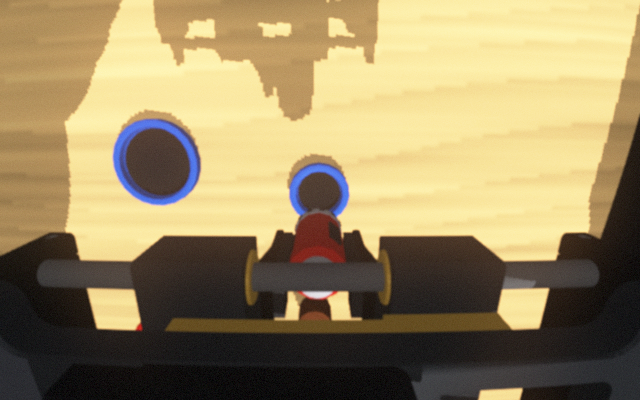

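The wrist view shows the saw held upright at (245,318), with the small cup directly below it at (190,318). Lowering.

```bash
python3 -m handwheel '[-1,0,12,0,-1,0,35,0,-1,0,60,0,-1,0,80,0,-1,0,88,0]' >/dev/null
python3 -m handwheel '[0,0,4,0,0,0,8,0,0,0,11,0,0,0,13,0,0,0,13,0]'
python3 -m handwheel '[0,0,0,0,0,0,0,0,0,0,0,0,0,0,0,0,0,0,0,0]'
```

```text
clock: 9.18
tool_pos: [0.5834, -0.3094, 0.043]
orientation: [[1.0, 0.001, 0.001], [0.001, -1.0, -0.0], [0.001, 0.0, -1.0]]
contact_force: [0.0, -0.8, -0.6]
finger_gap: 0.027
grasp_force: 25.0
clock: 9.6
tool_pos: [0.5832, -0.3093, 0.0428]
orientation: [[1.0, 0.001, 0.0], [0.001, -1.0, -0.0], [0.0, 0.0, -1.0]]
contact_force: [0.9, -0.6, -1.3]
finger_gap: 0.0276
grasp_force: 25.0
```

```bash
python3 -m handwheel '[0,0,1,0,0,0,1,0,0,0,1,0]'
python3 -m handwheel '[0,0,1,0,0,0,1,0,0,0,1,0,0,0,1,0,0,0,1,0]' 0.2 >/dev/null
python3 -m handwheel '[0,0,0,0,0,0,0,0,0,0,0,0,0,0,0,0,0,0,0,0]'
python3 -m handwheel '[0,0,-10,0,0,0,-35,0,0,0,-65,0,0,0,-90,0,0,0,-110,0]'
python3 w.py w3 cup_small
```

```text
clock: 9.85
tool_pos: [0.5834, -0.3094, 0.0425]
orientation: [[1.0, 0.001, 0.001], [0.001, -1.0, -0.0], [0.001, 0.0, -1.0]]
contact_force: [-3.2, 0.9, 5.6]
finger_gap: 0.0274
grasp_force: 25.0
clock: 10.68
tool_pos: [0.5831, -0.3092, 0.0405]
orientation: [[1.0, 0.001, -0.0], [0.001, -1.0, 0.0], [-0.0, -0.0, -1.0]]
contact_force: [0.9, -0.2, -0.5]
finger_gap: 0.0521
grasp_force: 0.0
clock: 11.1
tool_pos: [0.5838, -0.3094, 0.154]
orientation: [[1.0, 0.001, 0.002], [0.001, -1.0, -0.001], [0.002, 0.001, -1.0]]
contact_force: [-0.2, -0.3, 0.5]
finger_gap: 0.052
grasp_force: 0.0
cup_small 0.56 [187. 317.] [ 0.5855 -0.3078]
 mask 0.6 [161 288] [210 344]
```

View pics/w3.png

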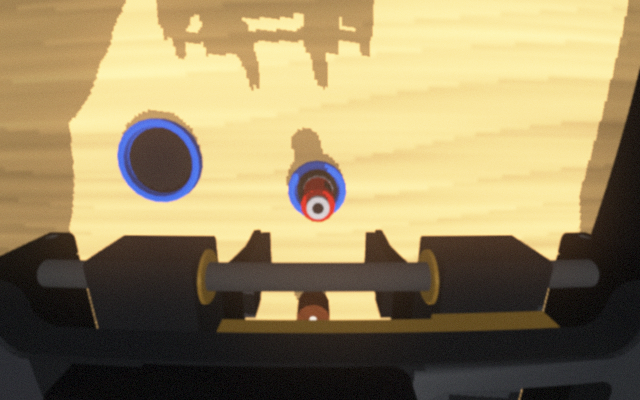

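The wrist view shows the small saw upright in its cup at (195,317), and the core at (305,313) hasn't moved. On to the medium saw.

```bash
python3 -m handwheel '[-10,-12,0,0,-32,-40,0,0,-56,-69,0,0,-80,-98,0,0,-100,-122,0,0]' 0.7 >/dev/null
python3 -m handwheel '[-14,-17,0,0,-22,-26,0,0,-24,-29,0,0,-24,-29,0,0,-24,-29,0,0]'
python3 w.py w4 saw_medium_centre
```

```text
clock: 12.08
tool_pos: [0.4596, -0.1594, 0.1506]
orientation: [[1.0, 0.001, 0.0], [0.001, -1.0, -0.0], [0.0, 0.0, -1.0]]
contact_force: [-0.7, -0.3, -0.4]
finger_gap: 0.0742
grasp_force: 0.0
saw_medium_centre 0.81 [198. 318.] [ 0.4593 -0.1587]
 mask 0.96 [169 293] [228 341]
```

Aligned to within 1 mm.

```bash
python3 -m handwheel '[0,0,15,0,0,0,45,0,0,0,75,0,0,0,100,0,0,0,112,0]' >/dev/null
python3 -m handwheel '[0,0,0,0,0,0,0,0]'
python3 -m handwheel '[0,0,0,0,0,0,0,0,0,0,0,0,0,0,0,0,0,0,0,0]' -1 25 >/dev/null
python3 -m handwheel '[0,0,0,0,0,0,0,0,0,0,0,0,0,0,0,0,0,0,0,0]'
python3 -m handwheel '[0,0,-4,0,0,0,-20,0,0,0,-50,0,0,0,-80,0,0,0,-106,0]'
python3 -m handwheel '[0,0,0,0,0,0,0,0]'
```

```text
clock: 12.82
tool_pos: [0.4589, -0.1586, 0.0381]
orientation: [[1.0, 0.001, -0.001], [0.001, -1.0, 0.001], [-0.001, -0.001, -1.0]]
contact_force: [-0.4, 0.4, -0.0]
finger_gap: 0.074
grasp_force: 0.0
clock: 13.65
tool_pos: [0.4591, -0.1585, 0.0388]
orientation: [[1.0, 0.001, 0.0], [0.001, -1.0, -0.0], [0.0, 0.0, -1.0]]
contact_force: [-1.3, -0.2, 6.0]
finger_gap: 0.0394
grasp_force: 25.0
clock: 14.07
tool_pos: [0.4587, -0.1581, 0.1461]
orientation: [[1.0, 0.002, -0.0], [0.002, -1.0, 0.0], [-0.0, -0.0, -1.0]]
contact_force: [0.2, 0.0, -1.4]
finger_gap: 0.0395
grasp_force: 25.0
clock: 14.23
tool_pos: [0.4597, -0.1586, 0.1457]
orientation: [[1.0, 0.001, 0.002], [0.001, -1.0, -0.001], [0.002, 0.001, -1.0]]
contact_force: [0.3, 1.3, -1.4]
finger_gap: 0.0395
grasp_force: 25.0
```

```bash
python3 -m handwheel '[0,-12,0,0,0,-37,0,0,0,-68,0,0,0,-102,0,0,0,-136,0,0]' >/dev/null
python3 -m handwheel '[-3,-34,0,0,-8,-66,0,0,-15,-96,0,0,-22,-120,0,0,-28,-138,0,0]' >/dev/null
python3 -m handwheel '[0,-14,0,0,0,-22,0,0,0,-24,0,0,0,-24,0,0,0,-24,0,0]' >/dev/null
python3 -m handwheel '[0,0,0,0,0,0,0,0]'
python3 w.py w5 cup_medium
```

```text
clock: 15.65
tool_pos: [0.4306, 0.1387, 0.1444]
orientation: [[1.0, -0.0, -0.0], [-0.0, -1.0, -0.0], [-0.0, 0.0, -1.0]]
contact_force: [-0.4, 0.3, -1.1]
finger_gap: 0.0394
grasp_force: 25.0
cup_medium 0.75 [188. 316.] [0.4325 0.1418]
 mask 0.97 [155 281] [212 353]
```

View pics/w5.png

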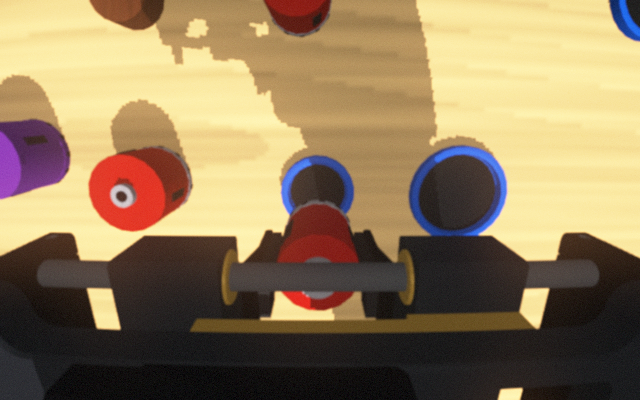

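The wrist view shows the medium saw held upright at (255,318) over the medium cup at (188,317). Lowering and releasing.

```bash
python3 -m handwheel '[0,-1,12,0,0,-1,35,0,0,-1,60,0,0,-1,80,0,0,-1,90,0]' >/dev/null
python3 -m handwheel '[0,0,4,0,0,0,8,0,0,0,11,0,0,0,11,0,0,0,11,0]'
python3 -m handwheel '[0,0,1,0,0,0,2,0,0,0,2,0]'
python3 -m handwheel '[0,0,0,0,0,0,0,0,0,0,0,0,0,0,0,0,0,0,0,0]' 0.5 >/dev/null
python3 -m handwheel '[0,0,0,0,0,0,0,0,0,0,0,0,0,0,0,0,0,0,0,0]'
python3 -m handwheel '[0,0,-10,0,0,0,-35,0,0,0,-65,0,0,0,-95,0,0,0,-120,0]'
python3 w.py w6 cup_medium saw_medium_centre
python3 -m handwheel '[14,-1,0,0,46,-4,0,0,82,-7,0,0,115,-11,0,0,140,-14,0,0]' 0.9 >/dev/null
python3 -m handwheel '[15,0,0,0,20,0,0,0,22,0,0,0,22,0,0,0,22,0,0,0]' 
python3 w.py w7 saw_large_centre cup_medium
```

```text
clock: 16.63
tool_pos: [0.431, 0.1407, 0.0442]
orientation: [[1.0, 0.001, 0.001], [0.001, -1.0, 0.0], [0.001, -0.0, -1.0]]
contact_force: [0.2, -1.4, -1.1]
finger_gap: 0.0393
grasp_force: 25.0
clock: 16.88
tool_pos: [0.4312, 0.1407, 0.0428]
orientation: [[1.0, 0.001, 0.001], [0.001, -1.0, -0.0], [0.001, 0.0, -1.0]]
contact_force: [-4.0, -2.4, 12.1]
finger_gap: 0.0397
grasp_force: 25.0
clock: 17.72
tool_pos: [0.4305, 0.1406, 0.0416]
orientation: [[1.0, 0.001, -0.0], [0.001, -1.0, 0.0], [-0.0, -0.0, -1.0]]
contact_force: [-0.7, -0.4, -1.3]
finger_gap: 0.0652
grasp_force: 0.0
clock: 18.13
tool_pos: [0.4306, 0.141, 0.1643]
orientation: [[1.0, 0.002, 0.001], [0.002, -1.0, 0.001], [0.001, -0.001, -1.0]]
contact_force: [1.1, -0.4, -0.7]
finger_gap: 0.0649
grasp_force: 0.0
cup_medium 0.4 [179. 158.] [0.4375 0.3052]
 mask 0.96 [153 286] [211 353]
saw_medium_centre 0.71 [196. 320.] [0.4283 0.14  ]
 mask 0.59 [167 295] [222 341]
clock: 19.22
tool_pos: [0.5913, 0.1549, 0.1612]
orientation: [[1.0, 0.002, -0.001], [0.002, -1.0, -0.0], [-0.001, 0.0, -1.0]]
contact_force: [0.2, -0.1, 0.6]
finger_gap: 0.0828
grasp_force: 0.0
saw_large_centre 0.82 [ 81. 286.] [0.6882 0.1824]
saw_large_centre 0.56 [194. 316.] [0.5917 0.157 ]
 mask 0.88 [159 288] [229 349]
 mask 0.67 [ 43 250] [113 318]
cup_medium 0.72 [319. 332.] [0.4352 0.1387]
 mask 0.65 [298 303] [320 360]
```

View pics/w6.png

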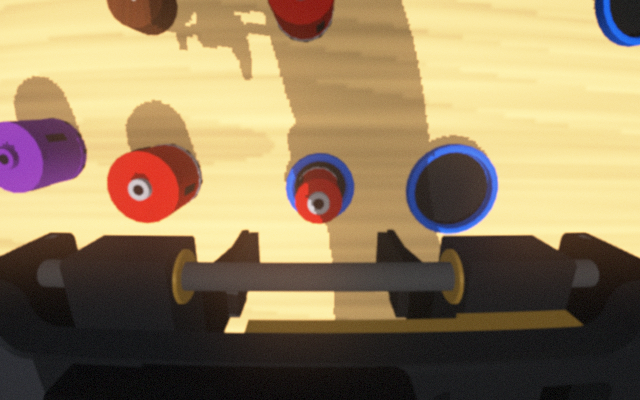

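The wrist view shows the medium saw standing in its cup at (195,318). The gripper is now over the large saw, aligned to about 1 mm.

```bash
python3 -m handwheel '[1,0,15,0,1,0,45,0,1,0,80,0,1,0,108,0,1,0,123,0]' >/dev/null
python3 -m handwheel '[0,0,0,0,0,0,0,0]'
python3 -m handwheel '[0,0,0,0,0,0,0,0,0,0,0,0,0,0,0,0,0,0,0,0]' -1 25 >/dev/null
python3 -m handwheel '[0,0,0,0,0,0,0,0,0,0,0,0,0,0,0,0,0,0,0,0]'
python3 -m handwheel '[0,0,-4,0,0,0,-20,0,0,0,-50,0,0,0,-80,0,0,0,-106,0]' >/dev/null
python3 -m handwheel '[0,0,0,0,0,0,0,0]'
python3 -m handwheel '[1,12,0,0,3,37,0,0,5,68,0,0,7,102,0,0,10,136,0,0]' >/dev/null
python3 -m handwheel '[2,34,0,0,4,66,0,0,6,96,0,0,8,122,0,0,10,144,0,0]' >/dev/null
python3 -m handwheel '[0,16,0,0,0,26,0,0,0,32,0,0,0,34,0,0,0,34,0,0]' >/dev/null
python3 -m handwheel '[0,0,0,0,0,0,0,0]'
python3 w.py w8 cup_large
```

```text
clock: 20.05
tool_pos: [0.593, 0.1548, 0.0385]
orientation: [[1.0, 0.002, -0.001], [0.002, -1.0, -0.0], [-0.001, 0.0, -1.0]]
contact_force: [0.2, -0.9, 0.5]
finger_gap: 0.0828
grasp_force: 0.0
clock: 20.88
tool_pos: [0.5937, 0.1548, 0.039]
orientation: [[1.0, 0.001, 0.001], [0.001, -1.0, -0.0], [0.001, 0.0, -1.0]]
contact_force: [-1.4, -2.3, 4.9]
finger_gap: 0.0512
grasp_force: 25.0
clock: 21.47
tool_pos: [0.5942, 0.1551, 0.146]
orientation: [[1.0, 0.001, 0.003], [0.001, -1.0, 0.001], [0.003, -0.001, -1.0]]
contact_force: [0.1, 0.5, -1.3]
finger_gap: 0.0516
grasp_force: 25.0
clock: 22.88
tool_pos: [0.6141, -0.1577, 0.1446]
orientation: [[1.0, 0.003, 0.0], [0.003, -1.0, 0.001], [0.0, -0.001, -1.0]]
contact_force: [1.4, -0.4, -1.4]
finger_gap: 0.0514
grasp_force: 25.0
cup_large 0.96 [195. 322.] [ 0.6096 -0.1607]
 mask 0.89 [150 276] [212 362]
```

View pics/w8.png

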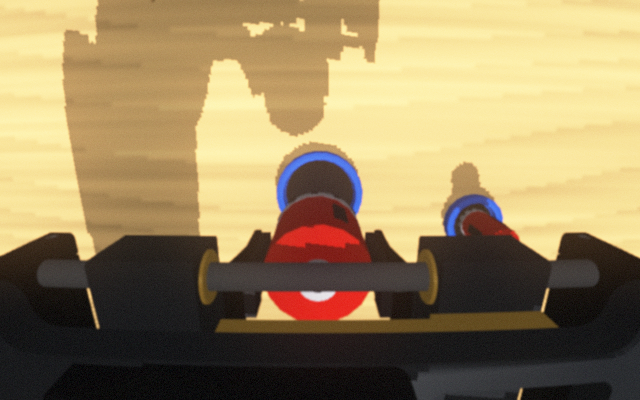

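The wrist view shows the large saw held upright at (250,318), slightly ahead of the large cup at (190,319). I'll correct by about 2 mm, lower, release, then go to the giant saw.

```bash
python3 -m handwheel '[-2,1,12,0,-2,1,35,0,-2,1,60,0,-2,1,80,0,-2,1,90,0]' >/dev/null
python3 -m handwheel '[0,0,4,0,0,0,8,0,0,0,11,0,0,0,11,0,0,0,11,0]'
python3 -m handwheel '[0,0,1,0,0,0,2,0,0,0,2,0]'
python3 -m handwheel '[0,0,0,0,0,0,0,0,0,0,0,0,0,0,0,0,0,0,0,0]' 0.8 >/dev/null
python3 -m handwheel '[0,0,0,0,0,0,0,0,0,0,0,0,0,0,0,0,0,0,0,0]'
python3 -m handwheel '[0,0,-10,0,0,0,-35,0,0,0,-65,0,0,0,-95,0,0,0,-120,0]'
python3 w.py w9 cup_large saw_large_centre
```

```text
clock: 23.87
tool_pos: [0.6125, -0.1603, 0.0444]
orientation: [[1.0, 0.001, 0.001], [0.001, -1.0, -0.0], [0.001, 0.0, -1.0]]
contact_force: [0.2, 0.1, -0.1]
finger_gap: 0.0516
grasp_force: 25.0
clock: 24.12
tool_pos: [0.6126, -0.1603, 0.043]
orientation: [[1.0, 0.001, 0.001], [0.001, -1.0, -0.001], [0.001, 0.001, -1.0]]
contact_force: [-2.7, 0.5, 6.4]
finger_gap: 0.0516
grasp_force: 25.0
clock: 24.95
tool_pos: [0.6119, -0.1602, 0.0415]
orientation: [[1.0, 0.001, -0.0], [0.001, -1.0, 0.0], [-0.0, -0.0, -1.0]]
contact_force: [-0.9, -0.6, -0.3]
finger_gap: 0.0783
grasp_force: 0.0
clock: 25.37
tool_pos: [0.6123, -0.1601, 0.1646]
orientation: [[1.0, 0.002, 0.002], [0.002, -1.0, -0.0], [0.002, 0.0, -1.0]]
contact_force: [0.1, -1.0, -0.2]
finger_gap: 0.0781
grasp_force: 0.0
 mask 0.68 [148 277] [212 356]
saw_large_centre 0.71 [194. 315.] [ 0.6113 -0.1562]
 mask 0.7 [96  0] [139  10]
 mask 0.57 [163 288] [232 348]
```

View pics/w9.png

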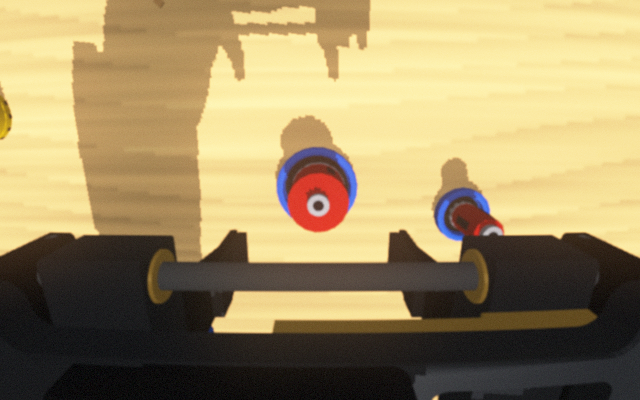

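```bash
python3 -m handwheel '[-5,-12,0,0,-14,-38,0,0,-26,-70,0,0,-40,-105,0,0,-53,-140,0,0]' 1 >/dev/null
python3 -m handwheel '[-13,-35,0,0,-27,-70,0,0,-40,-105,0,0,-53,-140,0,0,-66,-175,0,0]' >/dev/null
python3 -m handwheel '[-13,-35,0,0,-26,-70,0,0,-38,-100,0,0,-47,-122,0,0,-51,-135,0,0]' >/dev/null
python3 -m handwheel '[0,0,0,0,0,0,0,0,0,0,0,0]'
python3 w.py w10 saw_giant_centre
```

```text
clock: 27.12
tool_pos: [0.4409, 0.2886, 0.1608]
orientation: [[1.0, 0.001, -0.001], [0.001, -1.0, -0.001], [-0.001, 0.001, -1.0]]
contact_force: [0.5, -0.6, -0.5]
finger_gap: 0.0869
grasp_force: 0.0
saw_giant_centre 0.63 [193. 315.] [0.4418 0.2923]
saw_giant_centre 0.61 [164. 182.] [0.4681 0.4107]
 mask 0.77 [154 277] [235 352]
 mask 0.61 [126 133] [206 227]
```

The wrist view shows the large saw standing in its cup at (190,317), with the small one still in its cup. Taking the giant saw after a 3 mm correction.

```bash
python3 -m handwheel '[1,-3,15,0,1,-3,45,0,1,-3,80,0,1,-3,108,0,1,-3,123,0]' >/dev/null
python3 -m handwheel '[0,0,0,0,0,0,0,0]'
python3 -m handwheel '[0,0,0,0,0,0,0,0,0,0,0,0,0,0,0,0,0,0,0,0]' -1 25 >/dev/null
python3 -m handwheel '[0,0,0,0,0,0,0,0,0,0,0,0,0,0,0,0,0,0,0,0]'
python3 -m handwheel '[0,0,-4,0,0,0,-20,0,0,0,-50,0,0,0,-80,0,0,0,-106,0]' >/dev/null
python3 -m handwheel '[0,0,0,0,0,0,0,0]'
python3 -m handwheel '[0,12,0,0,0,37,0,0,0,65,0,0,0,95,0,0,0,125,0,0]' >/dev/null
python3 -m handwheel '[0,30,0,0,0,60,0,0,-3,90,0,0,-8,115,0,0,-13,138,0,0]' >/dev/null
python3 -m handwheel '[0,14,0,0,0,20,0,0,0,22,0,0,0,22,0,0,0,22,0,0]' >/dev/null
python3 -m handwheel '[0,0,0,0,0,0,0,0]'
python3 w.py w11 cup_giant
```

```text
clock: 27.85
tool_pos: [0.4422, 0.2919, 0.0383]
orientation: [[1.0, 0.001, -0.001], [0.001, -1.0, -0.0], [-0.001, 0.0, -1.0]]
contact_force: [-0.3, 0.5, 0.5]
finger_gap: 0.0872
grasp_force: 0.0
clock: 28.68
tool_pos: [0.4428, 0.2925, 0.0393]
orientation: [[1.0, 0.001, 0.001], [0.001, -1.0, -0.0], [0.001, 0.0, -1.0]]
contact_force: [-0.3, -0.8, 7.1]
finger_gap: 0.0636
grasp_force: 25.0
clock: 29.27
tool_pos: [0.4429, 0.2931, 0.1459]
orientation: [[1.0, 0.001, 0.003], [0.001, -1.0, 0.001], [0.003, -0.001, -1.0]]
contact_force: [-0.8, -0.4, -2.4]
finger_gap: 0.0635
grasp_force: 25.0
clock: 30.68
tool_pos: [0.4297, 0.0085, 0.1445]
orientation: [[1.0, 0.003, -0.0], [0.003, -1.0, 0.0], [-0.0, -0.0, -1.0]]
contact_force: [-0.8, 0.2, -1.4]
finger_gap: 0.0636
grasp_force: 25.0
cup_giant 0.94 [194. 321.] [0.4256 0.0065]
 mask 0.92 [144 271] [209 369]
```

View pics/w11.png

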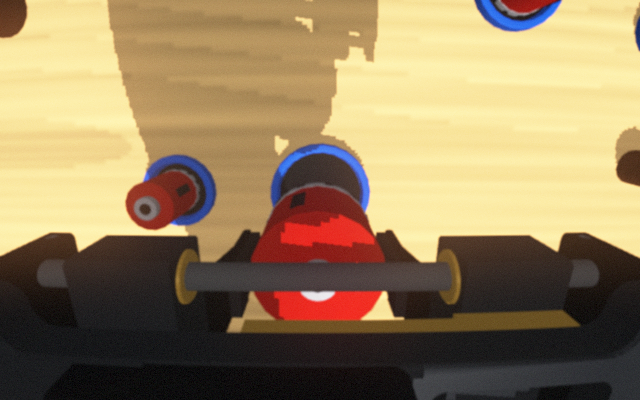

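The wrist view shows the giant saw held upright at (250,318) over the giant cup at (190,320), and the medium saw standing in its own cup. Lowering with a 1 mm correction.

```bash
python3 -m handwheel '[-1,1,12,0,-1,1,35,0,-1,1,60,0,-1,1,80,0,-1,1,90,0]' >/dev/null
python3 -m handwheel '[0,0,4,0,0,0,8,0,0,0,11,0,0,0,11,0,0,0,11,0]'
python3 -m handwheel '[0,0,1,0,0,0,2,0,0,0,2,0]'
python3 -m handwheel '[0,0,0,0,0,0,0,0,0,0,0,0,0,0,0,0,0,0,0,0]' 1 >/dev/null
python3 -m handwheel '[0,0,0,0,0,0,0,0,0,0,0,0,0,0,0,0,0,0,0,0]'
python3 -m handwheel '[0,0,-10,0,0,0,-35,0,0,0,-70,0,0,0,-110,0,0,0,-150,0]' >/dev/null
python3 -m handwheel '[20,20,-10,0,50,50,-10,0,80,80,-10,0,105,105,-10,0,130,120,-10,0]' >/dev/null
python3 -m handwheel '[15,15,0,0,40,40,0,0,60,60,0,0,70,70,0,0,70,70,0,0]'
python3 look.py; cp pics/top0.png pics/topf.png; cp pics/side0.png pics/sidef.png
```

```text
clock: 31.67
tool_pos: [0.4292, 0.0065, 0.0442]
orientation: [[1.0, 0.001, 0.001], [0.001, -1.0, -0.0], [0.001, 0.0, -1.0]]
contact_force: [-0.1, 0.1, -1.4]
finger_gap: 0.0638
grasp_force: 25.0
clock: 31.92
tool_pos: [0.4294, 0.0065, 0.0432]
orientation: [[1.0, 0.001, 0.001], [0.001, -1.0, -0.001], [0.001, 0.001, -1.0]]
contact_force: [-7.2, 0.5, 19.5]
finger_gap: 0.0638
grasp_force: 25.0
clock: 32.75
tool_pos: [0.4287, 0.0066, 0.0415]
orientation: [[1.0, 0.001, -0.0], [0.001, -1.0, 0.0], [-0.0, -0.0, -1.0]]
contact_force: [0.2, -0.3, -0.4]
finger_gap: 0.0871
grasp_force: 0.0
clock: 34.0
tool_pos: [0.6299, -0.1864, 0.2013]
orientation: [[1.0, -0.002, -0.0], [-0.002, -1.0, -0.0], [-0.0, 0.0, -1.0]]
contact_force: [-1.1, -0.1, -0.4]
finger_gap: 0.0872
grasp_force: 0.0
top [0.495 0.042 0.865]
saw_small_centre 0.8 [206. 478.] [ 0.5775 -0.3126]
saw_medium_centre 0.81 [267. 265.] [0.4363 0.1432]
saw_large_centre 0.94 [191. 409.] [ 0.6058 -0.1619]
saw_large_centre 0.94 [147. 254.] [0.6948 0.176 ]
saw_giant_centre 0.88 [249. 139.] [0.4672 0.4118]
saw_giant_centre 0.72 [274. 326.] [0.4234 0.0
[... 357 characters left out ...]
_centre 0.9 [230. 356.] [0.4357 0.1227]
saw_large_centre 0.75 [212. 253.] [0.6978 0.1792]
saw_large_centre 0.62 [167. 347.] [ 0.6026 -0.1611]
saw_giant_centre 0.95 [303. 273.] [0.4709 0.4101]
saw_giant_centre 0.72 [203. 379.] [ 0.4346 -0.0103]
cup_medium 0.64 [245. 353.] [0.4333 0.1446]
cup_large 0.58 [172. 343.] [ 0.6224 -0.1774]
cup_giant 0.63 [216. 377.] [0.4315 0.005 ]
cup_giant 0.51 [248. 352.] [0.4303 0.1546]
cup_giant 0.45 [162. 345.] [ 0.6504 -0.2442]
core_small 0.55 [169. 406.] [ 0.4563 -0.2931]
core_big 0.9 [259. 257.] [0.6006 0.2942]
{'clock': 35.1, 'tool_pos': [0.629, -0.183, 0.201], 'orientation': [[1.0, 0.001, -0.0], [0.001, -1.0, 0.0], [-0.0, -0.0, -1.0]], 'finger_gap': 0.087}
```

View pics/sidef.png

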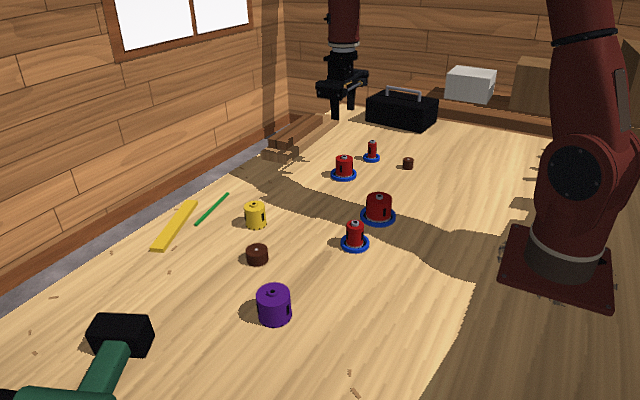

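View pics/topf.png

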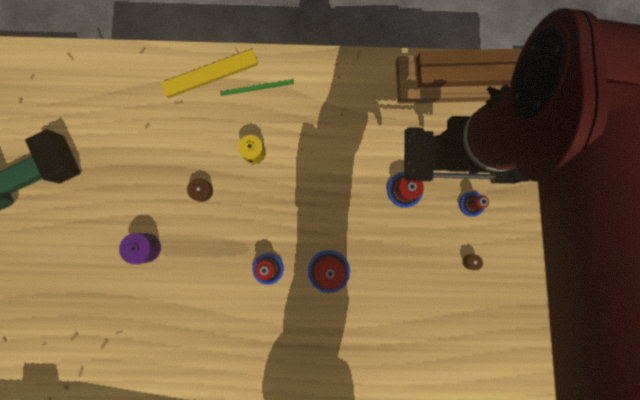

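Both views show the four red saws upright in their cups: top view giant (272,329), medium (268,268), large (188,408), small (203,474). The cores and look-alikes are where they started, and the gripper is clear at z = 0.20 m.

```bash
python3 -c "
from cell import close_job
print(close_job())"
```

```text
the job is handed in; nothing more can be done
None
```

All four red hole saws now stand upright in their matching cups, the cores and look-alikes were left where they were, and the job was handed in at about 35 s of the 112 s allowed.

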